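# Open the pick-up oven's lid with its lever and hold it up

### The arm

A 6-joint arm with a two-finger parallel gripper is mounted at the origin on the work surface. World frame = base frame: x ahead of the robot, y to its left, z up, the work surface at z = 0. Lengths are in m, angles in rad, forces in N, time in s.
With the tool pointing down it reaches from about 0.25 to 0.85 m from the base axis. Payload 12.5 kg.
Tool frame: the origin (TCP) lies at the very end of the fingers, on their centre line; the grasp point (between the pads) lies 19 mm behind it (bot.hold_point_z is the distance from the TCP to the grasp point, in m); z points along the fingers, x is the direction in which the jaws open and shut, and the axes are right-handed (so a half turn about z gives the same grasp; the last joint's range is limited). The gripper opens to 93 mm and grips with 3 to 60 N. Pads are 15 mm wide; open, the fingers measure 128 mm over their backs; the gripper's body (75 mm by 188 mm) begins 65 mm behind the grasp point.
Start: joints at [1.04, 0.351, 1.652, -0, 1.139, -0.085], TCP at [0.237, 0.496, 0.219] pointing down, gripper open.
Joint ranges: [-2.75, 2.75], [-0.79, 2.1], [0.01, 2.65], [-1.57, 4.71], [0.07, 3.14], [-2.87, 2.87]. Speed limits (rad/s): [2.22, 2.22, 2.79, 3.14, 3.14, 3.14].

### API

Orientations are given as a unit quaternion [w, x, y, z].
In Python, from workcell import observe, eyes, job, bot gives the robot as it stands.
- The arm moves only by the tool move_arm, never from a script. Its argument "plan" is text: rows parted by semicolons, each of 4 numbers parted by spaces: the shift along the tool's x, y, z normalised to -1 to 1, where 1 is 30 cm, then the turn about the tool's z normalised to -1 to 1, where 1 is pi/2 rad. In form: x y z roll; .... A call has exactly 5 rows; each row is the pose to reach, as a shift and turn from the pose measured when the call began, along the tool's axes at that moment; what a row does not reach only later rows make up. A row lasts 1/8 s, in which the tool goes at most 62.5 mm and 10.7 degrees, less where a joint would pass 70% of its speed; a pose out of reach is approached as far as the arm can. A call with a number of a shift or a turn outside -1 to 1 is refused whole. A call with a gripper value outside its range is refused whole. "jaw" is the opening, from -1 (shut) to 1 (fully open), set as the call begins (left out, the last holds). The fingers move at their own pace and stop on an object; "newtons" is the grip in N (left out, the last holds). Time passes only in rows, so rows that repeat a pose let the fingers close, or fill a call up. It gives the time, the measured TCP pose, the force and the opening at its end, in the units of the state.
- observe(): the state, without advancing time (a new reading comes with each control period).
- eyes.get_image(name): name is "scene" or "top" or "wrist"; returns the picture (400x640x3 uint8, red, green, blue); there is no depth.
- eyes.camera_info(name): a dict with "intrinsics" (3x3 intrinsics, pixels), "position" and "rotation" of the camera in the world; the wrist camera has in their place "T_tool_cam" (4x4, takes a point from camera to tool coordinates, whose origin is the TCP and whose axes are the tool frame's). Camera axes: x right, y down, z forward; pixel columns grow to the right and rows downward; lengths in m; the calibration is good to about 2 mm. A picture is of the moment at which its call begins: read the wrist's pose just before it. camera_info takes no time and is no camera call.
- job.close_job(): hands the job in, once; it reports no verdict.
The state is a dict: "time": time; "q": joint angles; "joint_velocities": joint speeds; "joint_torque": joint torques, N m; "tcp_pos": TCP position; "orientation": TCP orientation; "contact_force": force on the tool from outside, world axes, zero at the start; "wrist_torque": the same for the moment, N m; "opening": finger opening in m.
Only numpy, scipy, OpenCV 4.12 (cv2) and the standard library are available. Lean on these libraries where they do the work, as an engineer would, in place of code of your own. Each camera call takes 0.05 s, during which the arm holds its last target.

### The job

The gaffer is about to reach into the small colour oven with both hands on the pipe: with a fingertip, swing the oven's turning latch well clear of the lid, then press the wooden pad on the lever's long end smoothly all the way down to its stop so that the lever raises the heavy lid, and finish while still holding the lever down with the lid up. Do not lift or touch the lid with the fingers, do not throw it up or let it drop, and leave the glass and the tools around it where they are.

Things in the scene. Friction and masses are not known exactly. Their poses are not given: they have to be found in the camera images.
- oven: Bench-top colour oven, a grey sheet-steel box 240 mm (its x) by 300 mm (its y) by 160 mm high plus a 37 mm thick lid (lid top at 200 mm), fixed to the bench. Origin: centre of the underside on the bench, z up. Its front faces its own +y, the lid is hinged along the rear edge (-y), the lever runs along its +x side, and a blue control box hangs on the rear end.
- latch (a joint): Flat steel bar 116 mm long, 18 wide, 6 thick, level at 203 to 209 mm height on a vertical post at oven x 0, y 182 mm. The nose lies 22 mm over the lid's front edge and blocks it; the tail has the finger peg. rad: 0 = bar along oven y; positive = counter-clockwise from above (peg to oven -x). Turns either way to stops at +-1.57, is off the lid past 1.15, stays where left, needs 1 to 2 N at the peg.
- latch_peg (a point): Top of the latch's upright steel finger peg (32 mm tall on the bar, 12 mm diameter at the foot, 18 mm at the head), 241 mm above the bench, 58 mm from the latch's pivot; moves with the latch. Axes: y along the bar, from pivot to peg; z up.
- lever (a joint): Steel bar 365 mm long, 20 high, 10 wide, beside the oven on a fixed pivot at oven x 146, y 15, height 141 mm. rad: 0 = resting, long end up in front (bar tilted 0.25 rad); grows as the long end is pressed, 0.5 at its stop. The short end lifts a roller on the lid's side; the lid's weight pushes back 8 to 16 N at the pad and returns the lever if let go. With the latch on it moves only a few mm.
- lever_pad (a point): Centre of the top face of the dark wooden press pad on the lever's long end (44 mm wide, 66 mm long along the bar). 230 mm above the bench and 256 mm from the oven's origin along oven y at rest; 104 mm high and 268 mm out when the lever is at its stop; goes in an arc about the pivot. Axes as the oven's at rest (x across the bar); they turn with the lever.
- lid (a joint): Heavy lid (about 3.4 kg, varies by a fifth or so) hinged at the oven's rear. Value in rad: 0 = shut; about 0.38 when the lever is at its stop. Only the lever keeps it up.
- lid_front (a point): Middle of the top edge at the lid's front; rises about 110 mm when the lid is raised.
- tumbler: Bystander: amber glass tumbler, 74 mm wide, 105 mm tall, standing near the oven's front. Origin: centre of the underside.
- vase: Bystander: blue glass bottle vase, 78 mm wide, 126 mm tall, standing near the oven's front. Origin: centre of the underside.
- mallet: Bystander: round wooden mallet standing on its head near the oven's front, head 72 mm wide and 62 mm tall, 150 mm tall with its upright handle. Origin: centre of the underside.
- jacks: Bystander: steel glassworker's jacks (long sprung tongs), 260 mm long, 50 mm wide, 11 mm thick, lying on the wooden tool board to the left. Origin: underside, near the middle.
- tweezers: Bystander: steel tweezers, 200 mm long, lying on the tool board. Origin: underside, middle.
- paddle: Bystander: flat wooden paddle, 290 mm long, 85 mm wide, 14 mm thick, lying on the tool board. Origin: underside, where the handle meets the blade.

How it is judged:
On the way, in this order (a step that is already met when the one before it is completed fails the run):
1. the latch is turned clear of the lid while the lid is still shut ((value of joint latch above 1.2 rad or value of joint latch below -1.2 rad) and value of joint lid below 0.03 rad), for 0.2 s.
2. the lever is pressed down by the fingers and the lid is up (value of joint lever above 0.45 rad and value of joint lid above 0.32 rad and contact force between the fingers and lever above 2 N), for 0.3 s.
At the end, for the whole second after the job is handed in: Through the last second the fingers still press the lever (more than 2 N) within 0.05 rad of its stop (about 13 mm at the pad), the lid is up by more than 0.32 rad and still, carried by the lever alone, and the latch is turned at least 1.2 rad either way (all of step 2 and (value of joint latch above 1.2 rad or value of joint latch below -1.2 rad) and contact force between each of the fingers, the arm and lid below 0.5 N and velocity of joint lid between -0.1 and 0.1 rad/s); the arm keeps its last pose, push and grip.
It fails at once if the lid is touched or lifted by the fingers (contact force between the fingers and lid above 2 N).
It fails at once if the lid is thrown up (velocity of joint lid above 2 rad/s).
It fails at once if the lid is dropped (velocity of joint lid below -1.2 rad/s).
It fails at once if a glass, the mallet or a tool is shifted, tipped or picked up (distance of any of tumbler, vase, mallet, jacks, tweezers, paddle from where it was at the start of the episode above 0.025 m).
It also fails if it takes over 42 s, if anything falls off the work surface, if the arm or the gripper's body presses on something with over 40 N, if the wrist force passes 120 N, or if a joint passes its speed limit or range.

## Working session

There is one attempt and no reset: what is moved stays moved. The work goes in short steps, Python scripts to look and compute and a tool call to move; the robot and the scene stay as the last step left them, time stands still between calls to the robot, and variables do not carry over. Pictures are saved under pics/ and viewed, and the job is handed in when it is done.

Besides the shell and the picture viewer there is one more tool, called as name(argument=value, ...), one argument or row to a line, values as JSON. move_arm: Moves the arm, as the interface text tells. Its arguments: {"type":"object","properties":{"plan":{"type":"string"},"jaw":{"type":"number"},"newtons":{"type":"number"}},"required":["plan"]}

```bash
mkdir -p pics; ls
cat > h.py <<'E'
from workcell import observe, eyes, job, bot
import numpy as np, cv2
from scipy.spatial.transform import Rotation as R
def snap(n,f):
    im=eyes.get_image(n); cv2.imwrite(f'pics/{f}.png',im[:,:,::-1]); return im
def cam(n):
    c=eyes.camera_info(n); return np.array(c['intrinsics']),np.array(c['position']),np.array(c['rotation'])
def ray(n,u,v):
    K,p,Rr=cam(n); d=Rr@np.linalg.solve(K,[u,v,1.]); return p,d/np.linalg.norm(d)
def onz(n,u,v,z):
    p,d=ray(n,u,v); return p+d*(z-p[2])/d[2]
def proj(n,X):
    K,p,Rr=cam(n); x=K@(Rr.T@(np.array(X)-p)); return x[:2]/x[2]
def toolrot():
    q=observe()['orientation']; return R.from_quat([q[1],q[2],q[3],q[0]]).as_matrix()
def rel(target):
    s=observe(); return toolrot().T@(np.array(target)-np.array(s['tcp_pos']))/0.3
E
python3 - <<'E'
from h import *
snap('scene','s0');snap('top','t0');snap('wrist','w0')
print(observe())
for n in('scene','top','wrist'):print(eyes.camera_info(n))
E
```

```text
pics
{'time': 0.15, 'q': array([ 1.04038582e+00,  3.51105394e-01,  1.65221605e+00, -3.59737414e-05,
        1.13914037e+00, -8.45921958e-02]), 'joint_velocities': array([-0.00051758, -0.00169329, -0.00175695,  0.0012469 , -0.00152725,
        0.00064136]), 'joint_torque': array([ 1.41307155e-03, -4.97478354e+01, -2.85335702e+01,  6.99769543e-02,
        2.47127388e-02, -1.07515964e-04]), 'tcp_pos': array([0.23701293, 0.49603551, 0.21825219]), 'orientation': array([ 2.14373016e-04,  8.45926264e-01,  5.33299698e-01, -3.78380161e-04]), 'contact_force': array([-0.1653039 ,  0.38775172,  0.06710458]), 'wrist_torque': array([ 0.03185382, -0.02900773, -0.03577478]), 'opening': 0.09313346198613422}
{'intrinsics': array([[392.63878655,   0.        , 321.29728687],
       [  0.        , 392.63878655, 194.83803796],
       [  0.        ,   0.        ,   1.        ]]), 'position': array([1.18850376, 0.69062378, 1.02380377]), 'rotation': array([-0.13308917,  0.35302128,  0.85833535, -0.34774081])}
{'intrinsics': array([[428.36938496,   0.        , 322.32210318],
       [  0.        , 428.36938496, 194.42732639],
       [  0.        ,   0.        ,   1.        ]]), 'position': array([0.36494789, 0.08053184, 1.49749223]), 'rotation': array([ 0.06297507, -0.70201744,  0.70674186, -0.0610049 ])}
{'intrinsics': array([[297.49633927,   0.        , 319.56592067],
       [  0.        , 297.49633927, 195.04817064],
       [  0.        ,   0.        ,   1.        ]]), 'T_tool_cam': array([[ 9.99998397e-01,  1.74453981e-03,  4.04361379e-04,
         4.80196848e-04],
       [-1.78875455e-03,  9.62303295e-01,  2.71972737e-01,
        -7.55537082e-02],
       [ 8.53489797e-05, -2.71973024e-01,  9.62304872e-01,
        -1.66085186e-01],
       [ 0.00000000e+00,  0.00000000e+00,  0.00000000e+00,
         1.00000000e+00]])}
```

Rotation is a quaternion; fix the helper.

```bash
sed -i "s/np.array(c\['rotation'\])/R.from_quat(np.roll(c['rotation'],-1)).as_matrix()/" h.py; grep -n rotation h.py
```

```text
7:    c=eyes.camera_info(n); return np.array(c['intrinsics']),np.array(c['position']),R.from_quat(np.roll(c['rotation'],-1)).as_matrix()
```

View pics/t0.png

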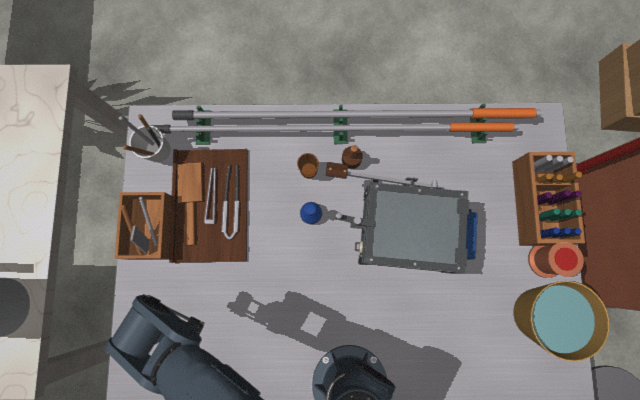

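View pics/s0.png

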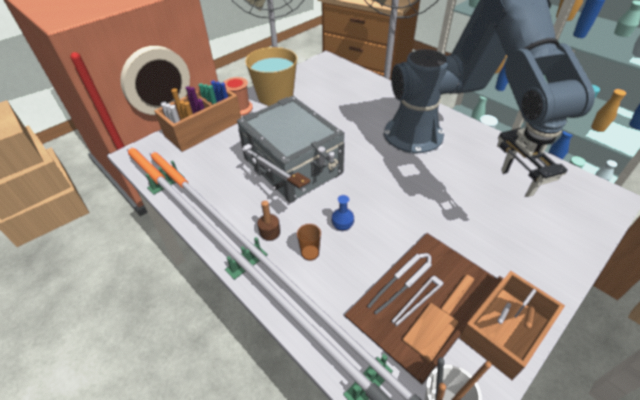

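View pics/w0.png

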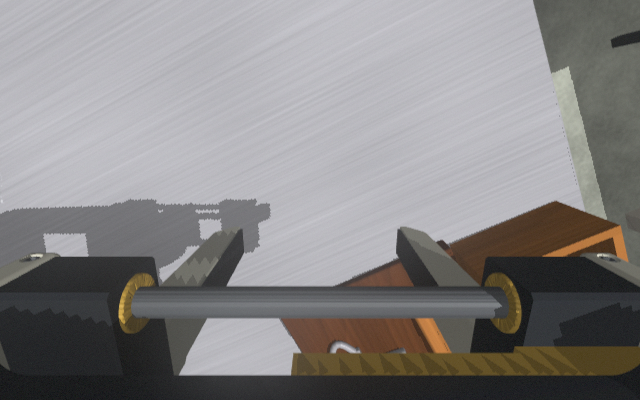

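Run:
```python
import cv2
a=cv2.imread('pics/t0.png')[140:285,285:490]; cv2.imwrite('pics/tz.png',cv2.resize(a,None,fx=3.9,fy=3.9,interpolation=cv2.INTER_CUBIC))
a=cv2.imread('pics/s0.png')[90:270,225:375]; cv2.imwrite('pics/sz.png',cv2.resize(a,None,fx=3.3,fy=3.3,interpolation=cv2.INTER_CUBIC))
```

```text
(no output)
```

View pics/tz.png

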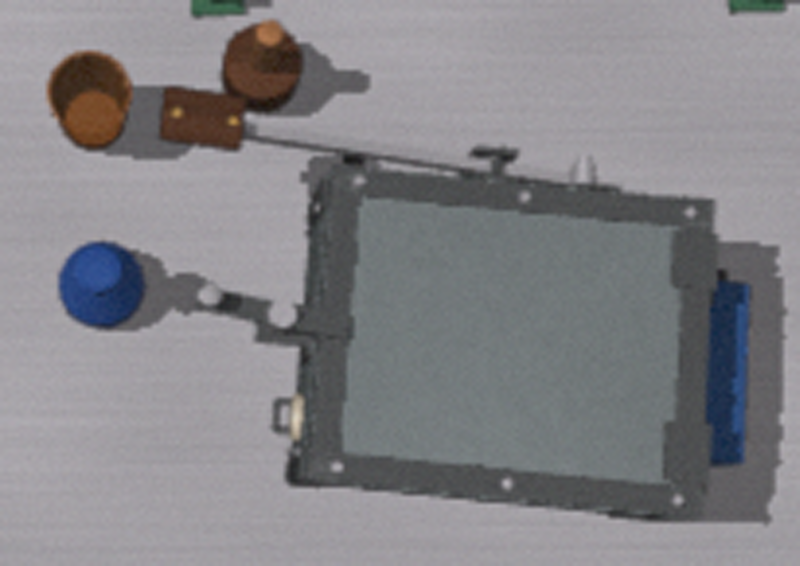

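View pics/sz.png

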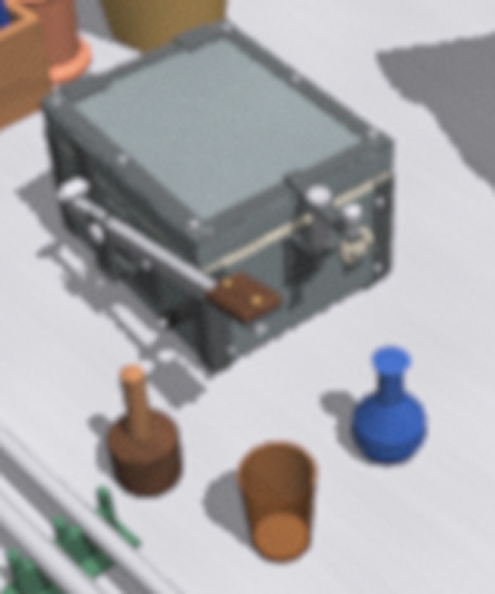

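```bash
cat > m.py <<'E'
from h import *
f=lambda u,v:(285+u/3.9,140+v/3.9)
T=lambda u,v,z:onz('top',*f(u,v),z)
g=lambda u,v:(225+u/3.3,90+v/3.3)
np.set_printoptions(precision=4,suppress=True)
peg=T(208,295,.241);pad=T(203,118,.23)
post=T(283,315,.215)
print('peg',peg,'pad',pad,'post',post, np.linalg.norm((peg-post)[:2]))
for n,(u,v),z in(('fl+x',(316,163),.2),('rl+x',(714,200),.2),('r-x',(700,522),.2),('f-x',(292,485),.2)):print(n,T(u,v,z))
C=[T(u,v,.2)[:2] for u,v in((316,163),(714,200),(700,522),(292,485))]
print([np.linalg.norm(C[i]-C[(i+1)%4]) for i in range(4)])
print('tumbler base',T(96,118,0),'rim',T(90,95,.105));print('vase top',T(97,270,.126),'mallet top',T(270,33,.15),'malhead',T(262,62,.06))
# scene triangulate
def tri(a,b):
    A=np.zeros((3,3));B=np.zeros(3)
    for p,d in(a,b):
        M=np.eye(3)-np.outer(d,d);A+=M;B+=M@p
    return np.linalg.solve(A,B)
print('tri peg',tri(ray('top',*f(208,295)),ray('scene',*g(352,211))))
print('tri pad',tri(ray('top',*f(203,118)),ray('scene',*g(243,296))))
print('tri vase',tri(ray('top',*f(97,270)),ray('scene',*g(391,360))))
# screws on pad
print('screws',T(176,113,.237),T(233,121,.225))
E
python3 m.py
```

```text
peg [0.5239 0.0365 0.241 ] pad [0.664  0.0382 0.23  ] post [ 0.5113 -0.0221  0.215 ] 0.05987691742626694
fl+x [ 0.6338 -0.0519  0.2   ]
rl+x [ 0.6018 -0.3651  0.2   ]
r-x [ 0.3522 -0.338   0.2   ]
f-x [ 0.3821 -0.0274  0.2   ]
[np.float64(0.31477079593809293), np.float64(0.25106962958318396), np.float64(0.3119635746484284), np.float64(0.25295479260127474)]
tumbler base [0.719  0.1289 0.    ] rim [0.7144 0.1306 0.105 ]
vase top [0.5599 0.1241 0.126 ] mallet top [ 0.7553 -0.0213  0.15  ] malhead [ 0.7547 -0.0205  0.06  ]
tri peg [0.5246 0.0366 0.2321]
tri pad [0.6657 0.0386 0.2198]
tri vase [0.5604 0.1247 0.1209]
screws [0.6665 0.0593 0.237 ] [0.6626 0.0146 0.225 ]
```

```bash
cat > r.py <<'E'
import sys
from h import *
np.set_printoptions(precision=3,suppress=True)
s=observe();M=toolrot()
print('t',round(s['time'],2),'tcp',s['tcp_pos'],'yaw',np.arctan2(M[1,0],M[0,0]),'zax',M[:,2],'F',s['contact_force'],'op',s['opening'])
for a in sys.argv[1:]:
    print(a,rel([float(c) for c in a.split(',')]))
yaw=np.arctan2(M[1,0],M[0,0]);print('roll to -.1:',(yaw+.1)/(np.pi/2))
E
python3 r.py .4,.27,.29 .565,.038,.29
```

```text
t 0.15 tcp [0.237 0.496 0.218] yaw 1.1249931009492393 zax [-0.    -0.001 -1.   ] F [-0.165  0.388  0.067] op 0.09313346198613422
.4,.27,.29 [-0.446  0.815 -0.239]
.565,.038,.29 [-0.906  1.645 -0.238]
roll to -.1: 0.7798548290781624
```

move_arm(
  plan="-0.08 0.15 -0.12 0.1; -0.18 0.32 -0.24 0.2; -0.28 0.49 -0.24 0.3; -0.37 0.66 -0.24 0.4; -0.446 0.81 -0.24 0.5",
  jaw=-1,
  newtons=20,
)

```text
time: 0.78
tcp_pos: [0.3995, 0.2687, 0.2905]
orientation: [0.0, 0.986, 0.166, -0.0]
contact_force: [0.9, 0.2, -0.2]
opening: 0.0475
```

```bash
python3 r.py .565,.038,.29
```

```text
t 0.78 tcp [0.399 0.269 0.29 ] yaw 0.333892802999061 zax [-0.    -0.001 -1.   ] F [ 0.876  0.201 -0.18 ] op 0.04754660372088539
.565,.038,.29 [0.269 0.907 0.002]
roll to -.1: 0.276224737477194
```

move_arm(
  plan="0.05 0.18 0 0.1; 0.1 0.36 0 0.2; 0.16 0.54 0 0.276; 0.22 0.72 0 0.276; 0.269 0.907 0 0.276",
)

```text
time: 1.4
tcp_pos: [0.5657, 0.0364, 0.2904]
orientation: [0.0, 0.999, -0.05, -0.0]
contact_force: [0.7, 0.3, -0.1]
opening: 0.0009
```

```bash
python3 - <<'E'
from h import *
a=snap('scene','s1')[90:270,225:425,::-1];cv2.imwrite('pics/s1z.png',cv2.resize(a,None,fx=3.3,fy=3.3,interpolation=cv2.INTER_CUBIC));snap('wrist','w1')
E
python3 r.py .565,.038,.218
```

```text
t 1.5 tcp [0.567 0.034 0.29 ] yaw -0.10365213563705258 zax [-0.001 -0.002 -1.   ] F [-0.738 -0.036  0.124] op 6.467342840145175e-05
.565,.038,.218 [-0.007 -0.013  0.239]
roll to -.1: -0.002325021757915944
```

View pics/s1z.png

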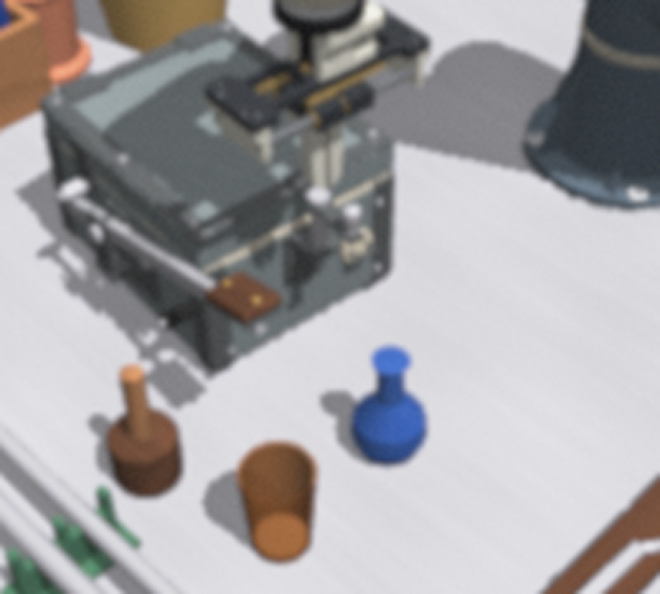

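View pics/w1.png

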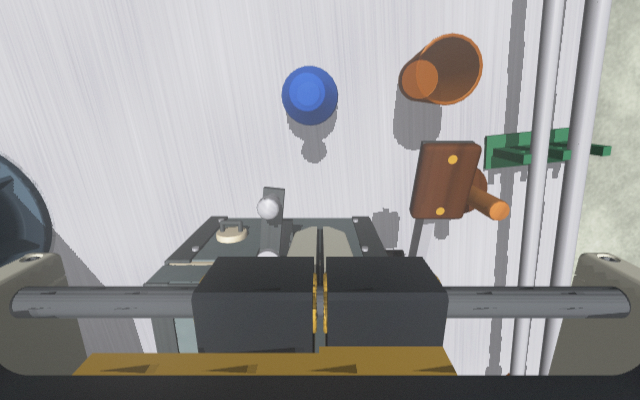

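```bash
cat >> h.py <<'E'
def wz(u,v,z):
    c=eyes.camera_info('wrist');T=np.array(c['T_tool_cam']);M=toolrot();p=np.array(observe()['tcp_pos'])
    d=M@T[:3,:3]@np.linalg.solve(np.array(c['intrinsics']),[u,v,1.]);o=p+M@T[:3,3];return o+d*(z-o[2])/d[2]
E
python3 - <<'E'
from h import *
print('peg',wz(267,207,.241),'pad',wz(445,180,.23),'tip',0)
c=eyes.camera_info('wrist');T=np.array(c['T_tool_cam']);x=np.linalg.inv(T)@[0,0,0,1];K=np.array(c['intrinsics']);print(K@x[:3]/x[2])
E
```

```text
peg [0.52778086 0.04384538 0.241     ] pad [0.66633842 0.04825386 0.23      ] tip 0
[319.17940884 241.07402498   1.        ]
```

move_arm(
  plan="-0.005 -0.015 0.06 0; -0.007 -0.02 0.12 0; -0.007 -0.02 0.18 0; -0.007 -0.02 0.235 0; -0.007 -0.02 0.24 0",
)

```text
time: 2.12
tcp_pos: [0.5645, 0.0404, 0.2166]
orientation: [0.001, 0.999, -0.052, -0.001]
contact_force: [-0.6, -0.7, -0.0]
opening: 0.0004
```

```bash
python3 - <<'E'
from h import *
a=snap('scene','s2')[90:190,275:375,::-1];cv2.imwrite('pics/s2z.png',cv2.resize(a,None,fx=5,fy=5,interpolation=cv2.INTER_CUBIC));snap('wrist','w2')
E
python3 r.py .565,.038,.218
```

```text
t 2.23 tcp [0.565 0.04  0.218] yaw -0.10355195377330992 zax [-0.001 -0.001 -1.   ] F [-0.307  0.124  0.443] op 0.00046925862395481486
.565,.038,.218 [ 0.     0.008 -0.   ]
roll to -.1: -0.0022612440026247285
```

View pics/s2z.png

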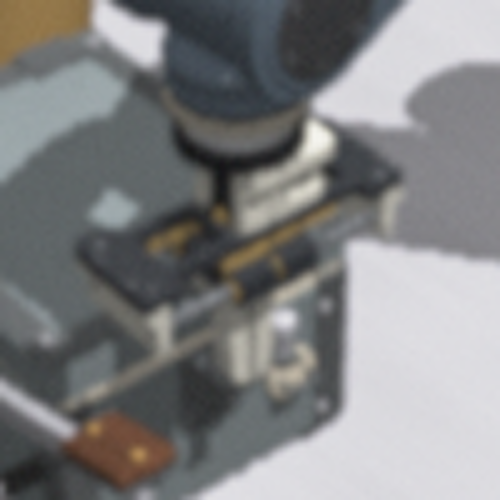

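View pics/w2.png

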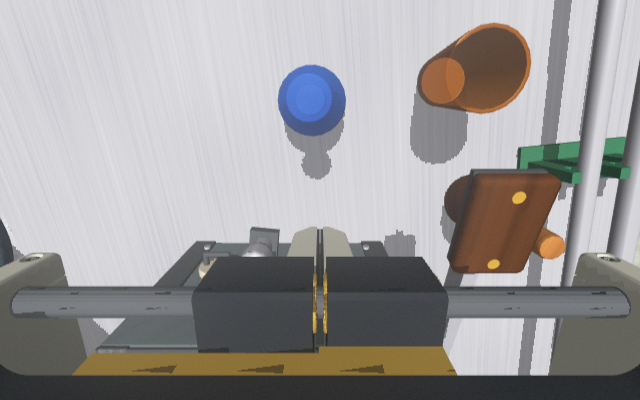

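move_arm(
  plan="-0.04 0.01 0 0; -0.077 0.018 0 0; -0.11 0.018 0 0; -0.14 0.018 0 0; -0.16 0.02 0 0",
)

```text
time: 2.85
tcp_pos: [0.5164, 0.0392, 0.2182]
orientation: [0.001, 0.999, -0.052, -0.0]
contact_force: [3.0, -2.5, -0.0]
opening: 0.0006
```

```bash
python3 - <<'E'
from h import *
snap('wrist','w3')
E
python3 r.py .565,.040,.218
```

```text
t 2.9 tcp [0.516 0.039 0.218] yaw -0.1034905902684238 zax [-0.001 -0.002 -1.   ] F [ 1.679 -0.39   0.221] op 0.0007539887228830463
.565,.040,.218 [ 0.162 -0.019  0.   ]
roll to -.1: -0.0022221787821124534
```

View pics/w3.png

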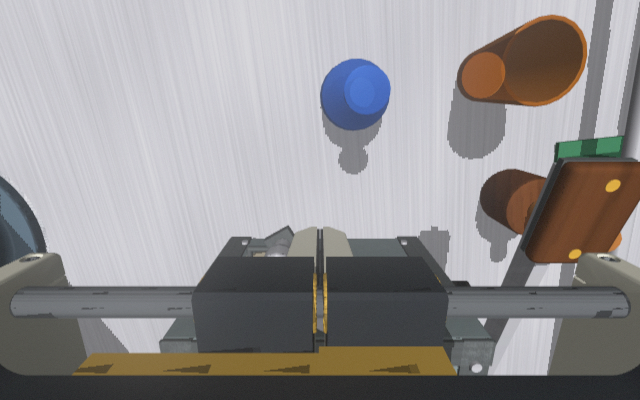

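The latch bar has turned and the peg (at about 280,245) is against the left finger. I'll continue along the arc.

move_arm(
  plan="-0.03 0.005 0 0; -0.06 0.018 0 0; -0.085 0.045 0 0; -0.108 0.078 0 0; -0.118 0.1 0 0",
)

```text
time: 3.52
tcp_pos: [0.477, 0.0124, 0.2181]
orientation: [0.001, 0.999, -0.052, -0.001]
contact_force: [1.2, 2.6, -0.9]
opening: 0.0007
```

```bash
python3 - <<'E'
from h import *
snap('wrist','w4')
a=snap('scene','s4')[90:190,275:375,::-1];cv2.imwrite('pics/s4z.png',cv2.resize(a,None,fx=5,fy=5,interpolation=cv2.INTER_CUBIC))
a=snap('top','t4')[140:285,285:490,::-1];cv2.imwrite('pics/t4z.png',cv2.resize(a,None,fx=3.9,fy=3.9,interpolation=cv2.INTER_CUBIC))
E
python3 r.py .565,.040,.218
```

```text
t 3.67 tcp [0.477 0.013 0.218] yaw -0.10416370748582177 zax [-0.001 -0.002 -1.   ] F [-0.435 -0.402 -0.096] op 0.0005410188751687514
.565,.040,.218 [ 0.281 -0.121  0.   ]
roll to -.1: -0.0026506985118290435
```

View pics/w4.png

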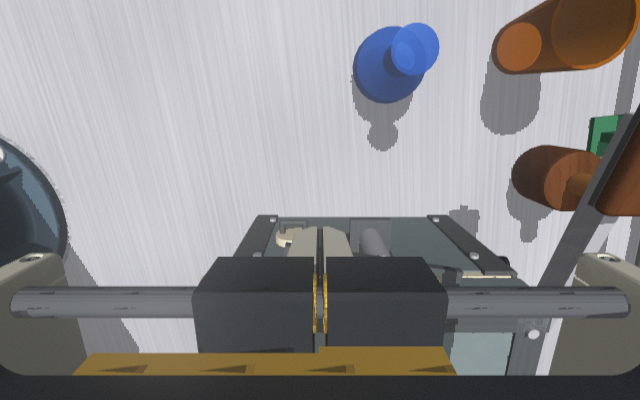

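View pics/s4z.png

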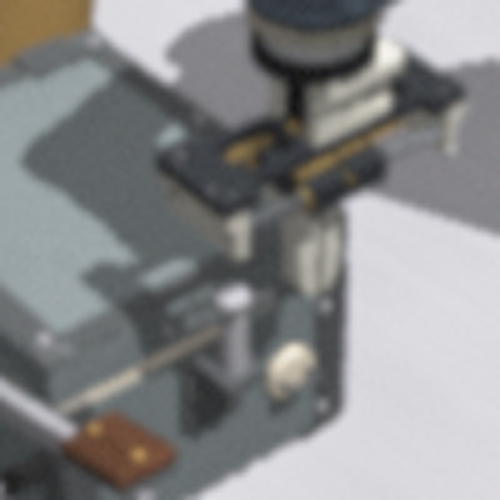

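View pics/t4z.png

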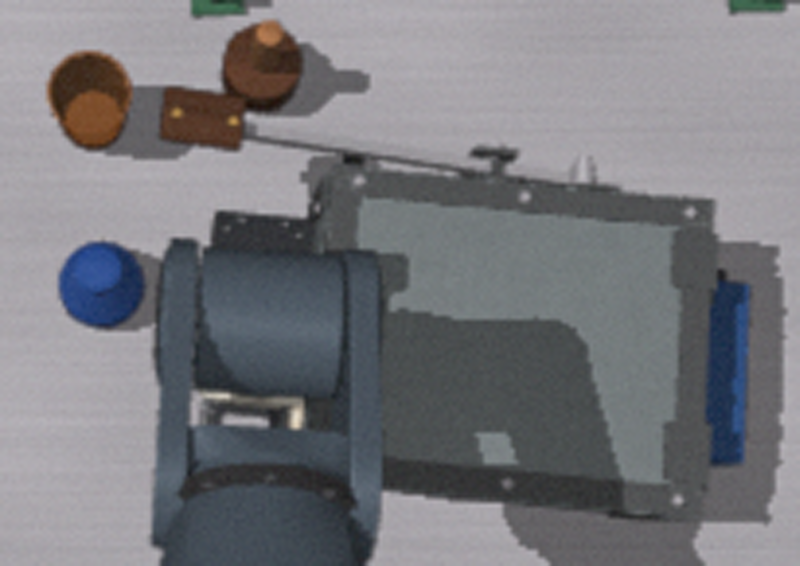

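move_arm(
  plan="-0.012 0.012 0 0; -0.025 0.022 0 0; -0.03 0.03 0 0; -0.03 0.036 0 0; -0.03 0.04 0 0",
)

```text
time: 4.3
tcp_pos: [0.4672, 0.0032, 0.2182]
orientation: [-0.001, 0.999, -0.052, -0.001]
contact_force: [0.5, 19.3, 1.4]
opening: 0.0008
```

```bash
python3 r.py .565,.040,.218 .46,.04,.218 .46,.04,.32
```

```text
t 4.3 tcp [0.467 0.003 0.218] yaw -0.10498775737233026 zax [-0.001  0.002 -1.   ] F [ 0.509 19.347  1.403] op 0.000783440075614758
.565,.040,.218 [ 0.311 -0.156  0.001]
.46,.04,.218 [-0.037 -0.119  0.001]
.46,.04,.32 [-0.037 -0.12  -0.339]
roll to -.1: -0.0031753049629976156
```

move_arm(
  plan="-0.01 -0.05 0 0; 0 -0.12 0 0; 0.05 -0.14 -0.15 0; 0.2 -0.15 -0.3 0; 0.35 -0.16 -0.3 0",
)

```text
time: 4.92
tcp_pos: [0.5789, 0.0402, 0.312]
orientation: [-0.001, 0.999, -0.052, 0.002]
contact_force: [-0.4, 0.2, -0.1]
opening: 0.0004
```

```bash
python3 - <<'E'
from h import *
snap('wrist','w5')
a=snap('scene','s5')[90:190,275:375,::-1];cv2.imwrite('pics/s5z.png',cv2.resize(a,None,fx=5,fy=5,interpolation=cv2.INTER_CUBIC))
a=snap('top','t5')[140:285,285:490,::-1];cv2.imwrite('pics/t5z.png',cv2.resize(a,None,fx=3.9,fy=3.9,interpolation=cv2.INTER_CUBIC))
E
python3 r.py .666,.045,.30
```

```text
t 5.08 tcp [0.577 0.04  0.307] yaw -0.10497813302521006 zax [-0.003  0.002 -1.   ] F [-0.378 -0.243  0.196] op 0.0006597646720593753
.666,.045,.30 [ 0.292 -0.048  0.023]
roll to -.1: -0.0031691779133247626
```

View pics/w5.png

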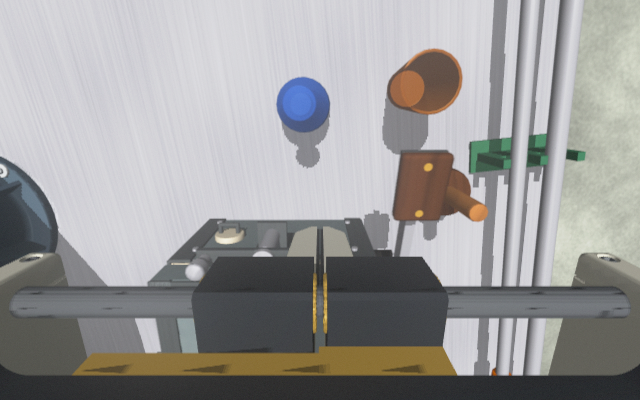

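View pics/s5z.png

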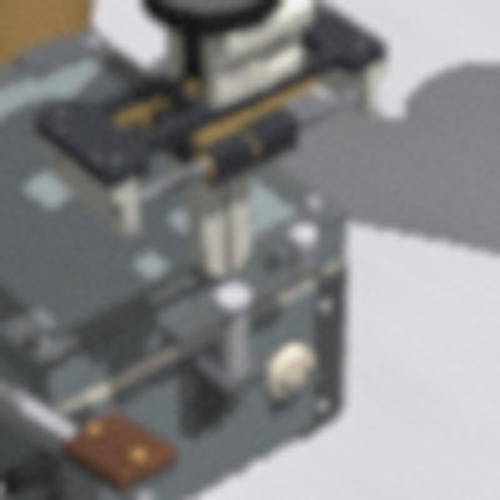

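View pics/t5z.png

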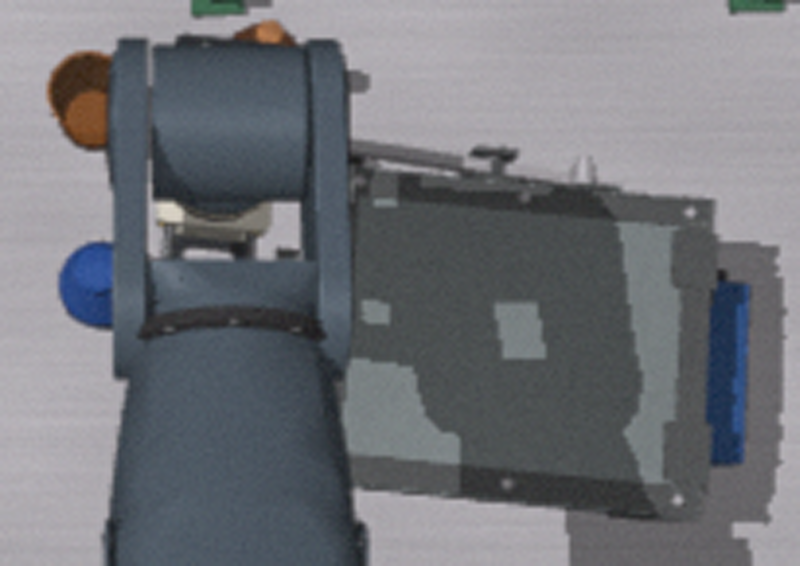

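```bash
python3 - <<'E'
from h import *
print('pad',wz(424,186,.23),'screws',wz(428,167,.237),wz(419,213,.225),'peg',wz(195,270,.241),'post',wz(263,257,.215))
E
python3 r.py .666,.05,.26
```

```text
pad [0.66653938 0.04611067 0.23      ] screws [0.66754922 0.06356063 0.237     ] [0.66360432 0.02051947 0.225     ] peg [ 0.463255   -0.00625054  0.241     ] post [ 0.51747918 -0.01277506  0.215     ]
t 5.08 tcp [0.577 0.04  0.307] yaw -0.10497813302521006 zax [-0.003  0.002 -1.   ] F [-0.378 -0.243  0.196] op 0.0006597646720593753
.666,.05,.26 [ 0.29  -0.064  0.157]
roll to -.1: -0.0031691779133247626
```

move_arm(
  plan="0.08 -0.02 0.02 0; 0.17 -0.04 0.05 0; 0.25 -0.06 0.1 0; 0.29 -0.065 0.15 0; 0.29 -0.065 0.157 0",
)

```text
time: 5.7
tcp_pos: [0.6651, 0.0504, 0.2584]
orientation: [-0.001, 0.999, -0.052, -0.003]
contact_force: [-0.7, 0.4, -0.1]
opening: 0.0007
```

```bash
python3 - <<'E'
from h import *
snap('wrist','w6')
a=snap('scene','s6')[90:240,225:375,::-1];cv2.imwrite('pics/s6z.png',cv2.resize(a,None,fx=4,fy=4,interpolation=cv2.INTER_CUBIC))
E
python3 r.py .666,.05,.2
```

```text
t 5.8 tcp [0.665 0.05  0.26 ] yaw -0.10494131582854882 zax [-0.003  0.001 -1.   ] F [-0.706  0.006 -0.076] op 0.0003262182469441385
.666,.05,.2 [0.004 0.001 0.2  ]
roll to -.1: -0.003145739357967073
```

View pics/w6.png

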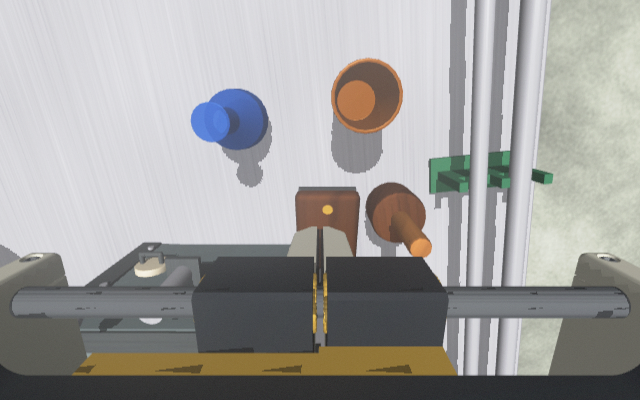

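View pics/s6z.png

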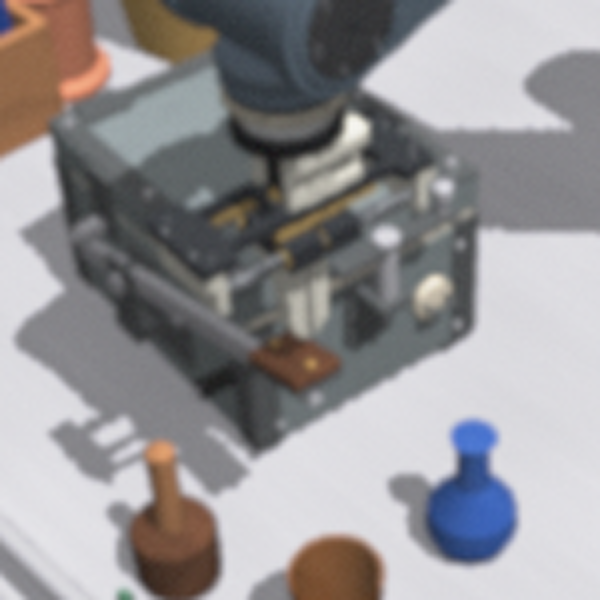

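move_arm(
  plan="0.003 -0.015 0.03 0; 0.003 -0.015 0.06 0; 0.003 -0.015 0.085 0; 0.003 -0.015 0.11 0; 0.003 -0.015 0.13 0",
)

```text
time: 6.42
tcp_pos: [0.6672, 0.0567, 0.224]
orientation: [-0.003, 0.999, -0.052, 0.0]
contact_force: [-7.0, 11.6, 26.1]
opening: 0.0006
```

```bash
python3 r.py .666,.056,.16
```

```text
t 6.42 tcp [0.667 0.057 0.224] yaw -0.10451138425147186 zax [ 0.001  0.005 -1.   ] F [-7.014 11.599 26.094] op 0.0005930944779943561
.666,.056,.16 [-0.004  0.004  0.213]
roll to -.1: -0.002872036415234701
```

```bash
python3 - <<'E'
from h import *
snap('wrist','w7')
a=snap('scene','s7')[90:240,225:375,::-1];cv2.imwrite('pics/s7z.png',cv2.resize(a,None,fx=4,fy=4,interpolation=cv2.INTER_CUBIC))
E
python3 r.py
```

```text
t 6.53 tcp [0.667 0.057 0.224] yaw -0.10432723750017762 zax [ 0.001  0.005 -1.   ] F [-2.576  6.292 17.302] op 0.0004953699815404093
roll to -.1: -0.002754804952343538
```

View pics/w7.png

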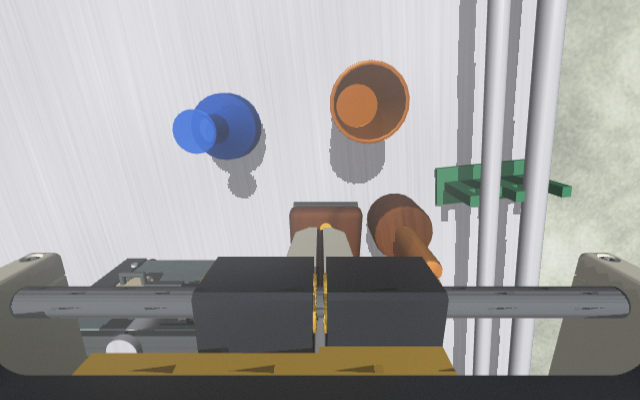

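View pics/s7z.png

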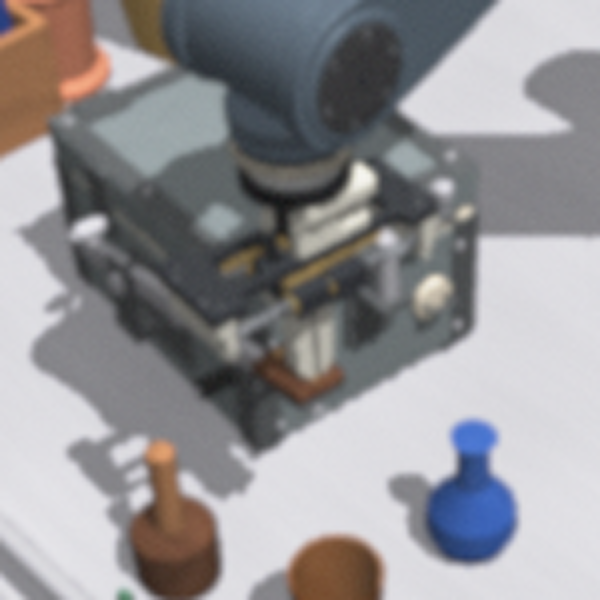

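move_arm(
  plan="0 -0.009 0.035 0; 0 -0.017 0.06 0; 0 -0.023 0.085 0; 0 -0.028 0.11 0; 0 -0.032 0.135 0",
)

```text
time: 7.15
tcp_pos: [0.6681, 0.0661, 0.1846]
orientation: [-0.002, 0.999, -0.052, 0.001]
contact_force: [-6.5, -2.4, 14.0]
opening: 0.0007
```

```bash
python3 r.py
```

```text
t 7.15 tcp [0.668 0.066 0.185] yaw -0.10435709053830199 zax [ 0.002  0.004 -1.   ] F [-6.503 -2.415 14.037] op 0.0006860224469589459
roll to -.1: -0.0027738099866787495
```

move_arm(
  plan="-0.004 -0.004 0.03 0; -0.006 -0.008 0.055 0; -0.006 -0.011 0.08 0; -0.006 -0.013 0.105 0; -0.006 -0.014 0.13 0",
)

```text
time: 7.78
tcp_pos: [0.6684, 0.0695, 0.1475]
orientation: [-0.001, 0.999, -0.052, 0.003]
contact_force: [0.0, -6.8, 13.2]
opening: 0.0006
```

```bash
python3 - <<'E'
from h import *
snap('wrist','w8')
a=snap('scene','s8')[70:240,225:395,::-1];cv2.imwrite('pics/s8z.png',cv2.resize(a,None,fx=3.5,fy=3.5,interpolation=cv2.INTER_CUBIC))
E
python3 r.py
```

```text
t 7.88 tcp [0.668 0.07  0.147] yaw -0.1045662944521036 zax [ 0.006  0.003 -1.   ] F [ 1.696 -4.759 11.972] op 0.0006012181525608706
roll to -.1: -0.002906993334661537
```

View pics/s8z.png

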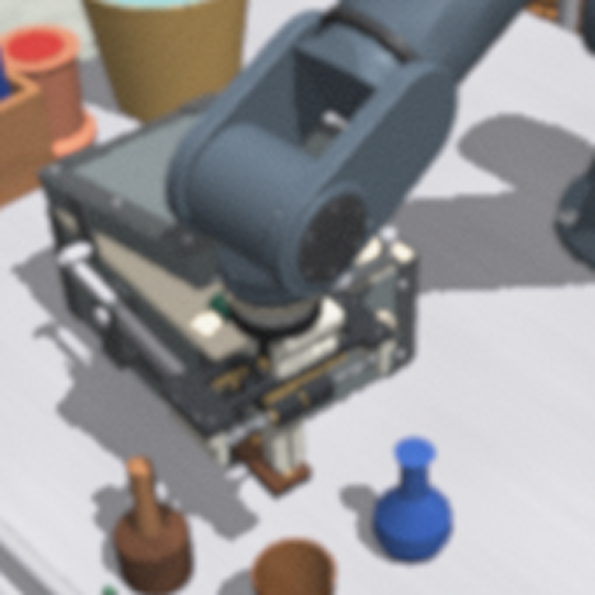

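View pics/w8.png

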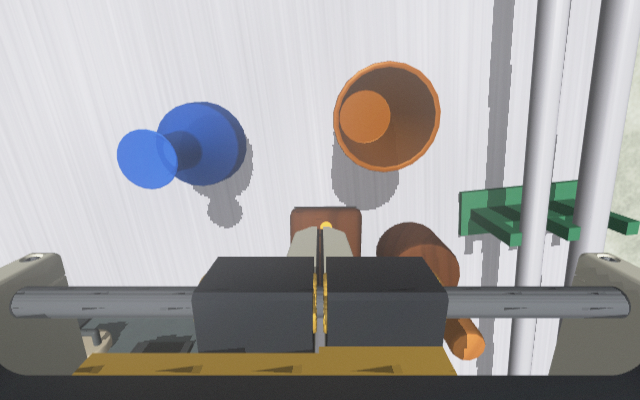

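move_arm(
  plan="-0.002 0.002 0.03 0; -0.003 0.004 0.055 0; -0.003 0.007 0.08 0; -0.003 0.009 0.1 0; -0.003 0.012 0.12 0",
)

```text
time: 8.5
tcp_pos: [0.6683, 0.0676, 0.1131]
orientation: [-0.003, 0.999, -0.052, 0.005]
contact_force: [-4.5, 8.6, 17.8]
opening: 0.0008
```

```bash
python3 r.py
```

```text
t 8.5 tcp [0.668 0.068 0.113] yaw -0.10459544126317932 zax [ 0.01   0.005 -1.   ] F [-4.549  8.649 17.795] op 0.0007645446086027123
roll to -.1: -0.0029255487708938076
```

move_arm(
  plan="0 0.003 0.015 0; 0 0.004 0.025 0; 0 0.005 0.035 0; 0 0.006 0.042 0; 0 0.006 0.048 0",
)

```text
time: 9.12
tcp_pos: [0.6684, 0.0663, 0.1013]
orientation: [-0.003, 0.999, -0.052, 0.005]
contact_force: [-14.9, 2.7, 33.9]
opening: 0.0005
```

```bash
python3 - <<'E'
from h import *
snap('wrist','w9');snap('scene','s9full')
a=snap('scene','s9')[70:240,225:395,::-1];cv2.imwrite('pics/s9z.png',cv2.resize(a,None,fx=3.5,fy=3.5,interpolation=cv2.INTER_CUBIC))
a=snap('top','t9')[140:285,285:490,::-1];cv2.imwrite('pics/t9z.png',cv2.resize(a,None,fx=3.9,fy=3.9,interpolation=cv2.INTER_CUBIC))
E
python3 r.py
```

```text
t 9.32 tcp [0.668 0.066 0.102] yaw -0.10446872726458688 zax [ 0.011  0.006 -1.   ] F [-11.531   2.664  25.208] op 0.0004265841394907143
roll to -.1: -0.002844880133954099
```

View pics/s9z.png

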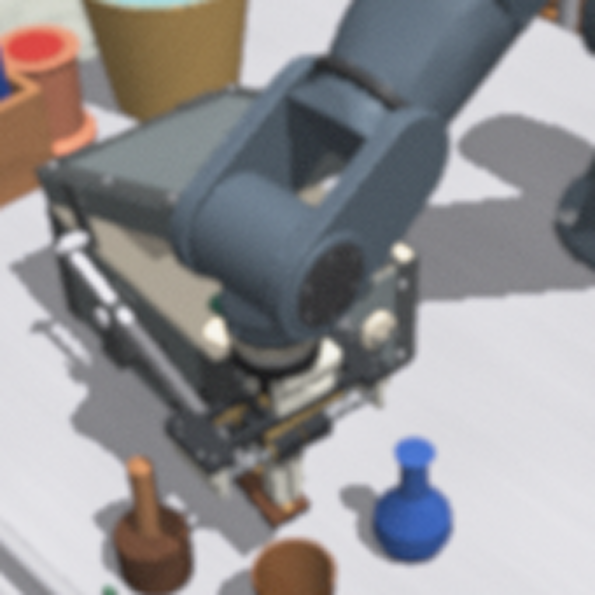

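View pics/t9z.png

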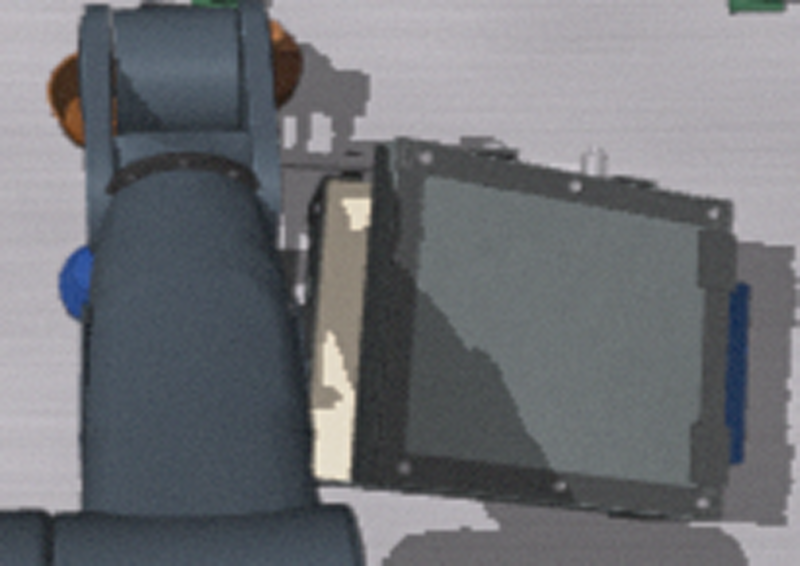

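View pics/w9.png

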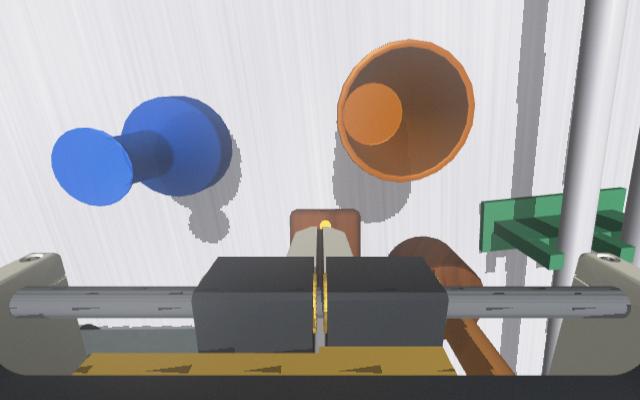

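move_arm(
  plan="-0.003 0 0.01 0; -0.006 0 0.015 0; -0.006 0 0.018 0; -0.006 0 0.018 0; -0.006 0 0.018 0",
)

```text
time: 9.95
tcp_pos: [0.6683, 0.0665, 0.1012]
orientation: [-0.003, 0.999, -0.052, 0.008]
contact_force: [-12.0, -0.6, 37.5]
opening: 0.0005
```

```bash
python3 r.py
python3 - <<'E'
from h import *
import time
a=snap('scene','s10')
for i in range(3): eyes.get_image('top')
E
python3 r.py
```

```text
t 9.95 tcp [0.668 0.066 0.101] yaw -0.10433502484223223 zax [ 0.016  0.005 -1.   ] F [-12.042  -0.612  37.49 ] op 0.00046605434188291123
roll to -.1: -0.002759762528269687
t 10.15 tcp [0.668 0.066 0.101] yaw -0.10443559539408881 zax [ 0.016  0.005 -1.   ] F [-12.037  -0.107  38.442] op 0.0004099518936969442
roll to -.1: -0.002823787730099507
```

View pics/s10.png

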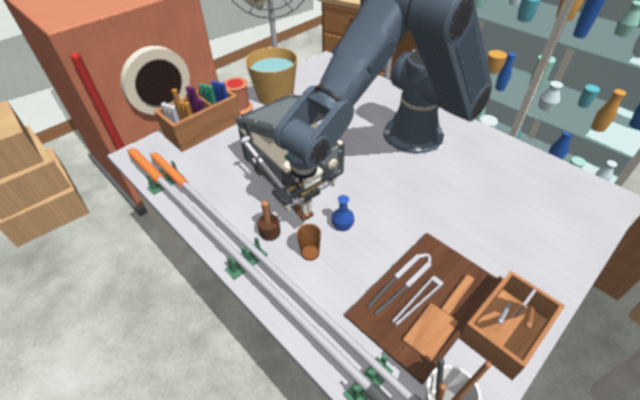

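move_arm(
  plan="-0.002 0 0.013 0; -0.002 0 0.01 0; -0.002 0 0.01 0; -0.002 0 0.01 0; -0.002 0 0.01 0",
)

```text
time: 10.78
tcp_pos: [0.6683, 0.0665, 0.1014]
orientation: [-0.003, 0.999, -0.052, 0.009]
contact_force: [-9.7, -1.2, 28.0]
opening: 0.0005
```

```bash
python3 - <<'E'
from h import *
snap('wrist','w11')
a=snap('top','t11');c=cv2.imread('pics/t0.png')[:,:,::-1]
E
python3 r.py
```

```text
t 10.88 tcp [0.668 0.066 0.101] yaw -0.10429746528973627 zax [ 0.018  0.005 -1.   ] F [-11.981  -0.835  26.526] op 0.0004125933611558112
roll to -.1: -0.002735851374509482
```

View pics/w11.png

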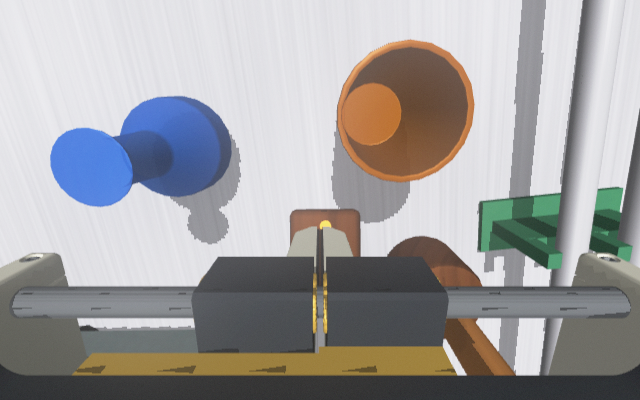

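```bash
python3 -c "
from h import *
print(job.close_job());s=observe();print(s['time'],s['tcp_pos'],s['contact_force'])"
```

```text
the job is handed in; nothing more can be done
None
the job is handed in; nothing more can be done
```

The latch is off the lid, the lever is held down at its stop, and the lid is up. I handed the job in at about 10.9 s; no verdict was given.

**Latch:** With closed fingertips I pushed the peg toward oven -x until the force rose to 19 N at its stop. The wrist image put the bar at about 1.57 rad before I started on the lever.

**Lever and lid:** I pressed the pad down slowly along its arc.
- At the end the TCP height held at 0.101 m while I varied the push between about 25 and 38 N. That means a hard stop, and it matches the given pad height.
- I left it pressing with about 27 N.
- The top image showed the lid raised and clear of the arm and gripper. I saw no change in the glasses, mallet or tools in the images.

**Disagreements:**
- The wrist and top cameras differed by 7 to 10 mm in y on the peg and pad, so I aimed between the two.
- A sideways force of about 12 N in x stayed on the fingers while pressing. I think it is friction at the pad, but I did not confirm that.

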